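# Fit the widest hole saw to the arbor in the vice

### The job

Lift the widest of the three hole saws up and off its slanting peg on the rack and fit it, teeth up, to the arbor that stands in the vice: lower it over the pilot drill in the gripper (do not drop it down the drill), and turn it with light pressure, never forcing it, until the two drive pins drop into the slots in its back and it sits fully home and flat on the flange; then let go. Leave the other two saws on their pegs and the screwdriver and lampholder where they are.

Things in the scene. Friction and masses are not known exactly. Their poses are not given: they have to be found in the camera images.
- saw_wide: The widest hole saw: a dark steel cup, 64 mm outside diameter, 52 mm tall, 3 mm wall, 0.18 to 0.33 kg. Origin: centre of the outer (under) face of its 5 mm thick flat back plate; z: its axis, from back plate to teeth. It starts hanging on a peg of the rack, back plate against the board, z pointing up along the peg, 40 degrees from vertical, the open mouth towards the rack's front.
- saw_mouth (a point): Centre of the wide saw's toothed open mouth, 52 mm along its axis from the back plate; axes as the saw's. The back plate below has an 18 mm bore in its middle and four drive slots, centred 18 mm from the axis on the saw's +x, +y, -x and -y; each runs 13 to 23 mm from the axis and is about 11 mm wide.
- saw_grip (a point): Point on the wide saw's axis 30 mm from the back plate; axes as the saw's. A good grasp is across the outside diameter here, fingers reaching in along the saw's -z, one to each side horizontally; neighbouring saws hang 110 mm away, centre to centre.
- saw_mid: The middle hole saw, 51 mm outside diameter, 52 mm tall, otherwise like the wide one, on another peg. Origin and axes as for the wide one. Stays on its peg.
- saw_narrow: The narrow hole saw, 38 mm outside diameter, 52 mm tall, no slots, on another peg. Origin and axes as for the wide one. Stays on its peg.
- rack: Fixed plywood rack, 340 mm wide (y), 130 mm deep, 150 mm high, front to its -x. Its board slopes up to the rear, 40 degrees from level, and carries three plain steel pegs in a row, 110 mm apart; any saw may hang on any of them. Origin: on the bench under the middle of the board's face.
- peg_middle (a point): Root of the rack's middle peg, 115 mm above the bench, axes as the rack's; the other two pegs root 110 mm to either side along y. Each is 14 mm in diameter and 41 mm long, and rises 40 degrees off vertical, leaning to the rack's -x, so a saw comes off along that line. The saw's bore has 4 mm of play on it.
- vice: Fixed grey bench vice, jaws 75 mm wide, their tops 96 mm up, screw and cross handle towards its -x (out to 115 mm). Origin: on the bench under the arbor's axis. A steel hole-saw arbor stands upright in the jaws, drill up: flange, two drive pins, boss and pilot drill. It is clamped tight and a light touch does not turn it.
- flange (a point): On the arbor's axis (z up) at the top face of its 50 mm flange, 128 mm above the bench; axes as the vice's. The fitted saw's origin comes to this point. From the flange rises a boss, 15 mm diameter, 16 mm high, its top 4 mm coned to 10 mm, and out of it the 6.4 mm pilot drill.
- pin_tops (a point): On the arbor's axis, 8 mm above the flange, level with the tops of two bevelled pins (7 mm diameter, facing each other across the axis, 18 mm from the axis). How the pins are turned about the axis varies (any angle) and is NOT given by this pose. The saw stops here on the pins; turned to within 0.1 rad of a match, which comes every quarter turn of the saw, it drops.
- drill_tip (a point): Tip of the pilot drill on the arbor's axis, 62 mm above the flange, 190 mm above the bench.
- screwdriver: A loose screwdriver, 200 mm long, lying on the bench on the far side. Leave alone.
- lampholder: A loose black lampholder, 60 mm wide, 45 mm high, standing on the bench near the robot; origin under its centre. Leave alone.

How it is judged (in metres and radians):
On the way, in this order (a step that is already met when the one before it is completed fails the run):
1. the widest saw is lifted off its peg in the gripper, clear of the rack (distance of saw_wide from where it was at the start of the episode above 0.06 m and contact force between saw_wide and rack below 0.05 N and contact force between the fingers and saw_wide above 1 N), for 0.1 s.
2. the saw, in the gripper, is lowered over the pilot drill onto the boss (horizontal distance between saw_wide and flange below 0.004 m and z of saw_wide in the frame of flange below 0.014 m and angle between saw_wide's own z axis and vertical below 0.12 rad and contact force between the fingers and saw_wide above 1 N), for 0.1 s.
At the end, for the whole second after the job is handed in: the widest saw rests on the arbor, teeth up (within 0.05 rad), its back plate within 2 mm of the flange (pins in the slots) and within 3.5 mm of the arbor's axis, at rest; the other saws are within 12 mm of where they hung; the screwdriver and lampholder within 30 mm of where they lay (horizontal distance between saw_wide and flange below 0.0035 m and z of saw_wide in the frame of flange between -0.003 and 0.002 m and angle between saw_wide's own z axis and vertical below 0.05 rad and linear speed of saw_wide below 0.01 m/s and distance of each of saw_mid, saw_narrow from where it was at the start of the episode below 0.012 m and distance of each of screwdriver, lampholder from where it was at the start of the episode below 0.03 m); the robot touches nothing.
It fails at once if the saw is let go while its back is still more than 20 mm above the flange, over the arbor (dropped down the drill) (horizontal distance between saw_wide and flange below 0.03 m and z of saw_wide in the frame of flange above 0.02 m and contact force between the fingers and saw_wide below 0.01 N).
It fails at once if the saw is forced against the arbor (over 60 N) (contact force between saw_wide and vice above 60 N).
It fails at once if another saw is knocked off or about its peg (moved over 30 mm) (distance of any of saw_mid, saw_narrow from where it was at the start of the episode above 0.03 m).
It fails at once if the screwdriver or lampholder is pushed more than 40 mm (distance of any of screwdriver, lampholder from where it was at the start of the episode above 0.04 m).
It also fails if it takes over 72 s, if anything falls off the work surface, if the arm or the gripper's body presses on something with over 40 N, if the wrist force passes 120 N, or if a joint passes its speed limit or range.

### The arm

A 6-joint arm with a two-finger parallel gripper is mounted at the origin on the work surface. World frame = base frame: x ahead of the robot, y to its left, z up, the work surface at z = 0. Lengths are in mm, angles in rad, forces in N, time in s.
With the tool pointing down it reaches from about 350 to 775 mm from the base axis. Payload 7.3 kg.
Tool frame: the origin (TCP) lies on the mounting face of the last link; the fingertips stand 178 mm ahead of it and the grasp point (between the pads) lies 159 mm ahead of it; z points along the fingers, y is the line along which they close (so a half turn about z gives the same grasp; the last joint's range is limited). The gripper opens to 92 mm and grips with 3 to 60 N. Pads are 19 mm wide; open, the fingers measure 130 mm over their backs; the gripper's body (75 mm by 190 mm) begins 47 mm behind the grasp point.
Start: joints at [1.135, 0.342, 1.524, -0, 1.275, -0.146], TCP at [150.002, 503.117, 404.741] pointing down, gripper open.
Joint ranges: [-2.53, 2.53], [-0.77, 2.02], [0.04, 2.7], [-1, 4.14], [0.28, 2.66], [-3.11, 3.11]. Speed limits (rad/s): [2.57, 2.57, 3.14, 3.14, 3.14, 3.14].

### API

Orientations are given as [roll, pitch, yaw] about the fixed x, y, z axes, in that order (R = Rz(yaw) Ry(pitch) Rx(roll)).
In Python, from plant import bot gives the robot as it stands.
- The arm moves only by the shell command python3 shift.py 'ROWS'. ROWS is one flat JSON list of numbers that holds 1 to 5 rows one after another, with no inner brackets; each row has 5 numbers: the finger opening in mm, then dx, dy, dz in m, then a turn about the tool's z in units of 0.1 rad; each row is the pose to reach, as a shift and turn from the pose commanded when the command began, along the tool's axes at that moment; what a row does not reach only later rows make up. A row lasts 1/8 s, in which the tool goes at most 62.5 mm and 0.188 rad, less where a joint would pass 70% of its speed; a pose out of reach is approached as far as the arm can. The fingers move at their own pace and stop on an object; the grip force is fixed at half the most. Time passes only in rows, so rows that do not move let the fingers close. It prints the time, the measured TCP pose, the force, the opening and the grip force at its end. Input that does not fit is refused with a message, and nothing moves.
- bot.get_obs(): the state, without advancing time (a new reading comes with each control period).
- bot.capture(name): name is "scene" or "top" or "wrist"; returns a dict with "color" (480x640x3 uint8, red, green, blue), "K" (3x3 intrinsics, pixels), "k1" (the pictures are not rectified: a ray, as slopes to the right and down, at radius r is drawn at 1 + k1 r^2 times it, then the intrinsics apply), "R" (3x3) and "t" (3): a world point X has camera coordinates R X + t. Camera axes: x right, y down, z forward; pixel columns grow to the right and rows downward; lengths in mm; the calibration is good to about 2 mm. A picture is of the moment at which its call begins. There is no depth.
- bot.close_job(): hands the job in; it is judged then, once.
The state is a dict: "time": time; "joint_positions": joint angles; "dq": joint speeds; "tau": joint torques, N m; "tool_pos": TCP position; "tcp_rot": TCP orientation; "contact_force": force on the tool from outside, world axes, zero at the start; "moment": the same for the moment, N m; "grip_width": finger opening in mm; "finger_force": force on a finger pad.
Only numpy, scipy, OpenCV 4.12 (cv2) and the standard library are available. Lean on these libraries where they do the work, as an engineer would, in place of code of your own. Each camera call takes 0.05 s, during which the arm holds its last target. There are 200 camera calls.

## Working session

There is one attempt and no reset: what is moved stays moved. The work goes in short steps, Python scripts to look and compute and a shell command to move; the robot and the scene stay as the last step left them, time stands still between calls to the robot, and variables do not carry over. Pictures are saved under pics/ and viewed, at most 10 in all, crops included, and the job is handed in when it is done.

```bash
ls; mkdir -p pics; python3 - <<'E'
from plant import bot
import cv2,numpy as np
o=bot.get_obs();print({k:np.round(v,3) for k,v in o.items()})
for n in("scene","top","wrist"):
    c=bot.capture(n);cv2.imwrite(f"pics/{n}0.png",c["color"][:,:,::-1])
    print(n,np.round(c["K"],1).tolist(),c["k1"],np.round(c["R"],3).tolist(),np.round(c["t"],1))
E
```

```text
pics
plant.py
shift.py
{'time': np.float64(0.0), 'joint_positions': array([ 1.135,  0.343,  1.525,  0.   ,  1.275, -0.146]), 'dq': array([-0.001, -0.001, -0.   , -0.   , -0.   , -0.001]), 'tau': array([-1.0000e-03, -4.3125e+01, -2.4422e+01,  7.2000e-02,  5.6000e-02,
       -0.0000e+00]), 'tool_pos': array([149.933, 502.978, 404.039]), 'tcp_rot': array([-3.14 , -0.   ,  2.852]), 'contact_force': array([0.076, 0.221, 0.208]), 'moment': array([ 0.029, -0.04 , -0.038]), 'finger_force': np.float64(0.0), 'grip_width': np.float64(91.859)}
scene [[498.3, 0.0, 317.4], [0.0, 498.3, 246.8], [0.0, 0.0, 1.0]] -0.016801701012040735 [[-0.353, 0.935, -0.005], [0.548, 0.203, -0.812], [-0.759, -0.289, -0.584]] [ 204.9 -201.7 1503.5]
top [[471.0, 0.0, 319.3], [0.0, 471.0, 239.6], [0.0, 0.0, 1.0]] 0.004363967795342228 [[0.011, -0.999, 0.043], [-0.999, -0.013, -0.051], [0.051, -0.042, -0.998]] [ -20.9  576.  1019.1]
wrist [[432.3, 0.0, 322.0], [0.0, 432.3, 240.4], [0.0, 0.0, 1.0]] 0.008736680688262336 [[0.285, 0.958, -0.001], [0.926, -0.275, 0.258], [0.247, -0.075, -0.966]] [-523.9  -32.4  389.5]
```
The tool can only turn about tool z. Tilting the tool isn't possible with shift.py! "a shift and turn ... along the tool's axes at that moment" so tool stays pointing down? Rows: opening, dx,dy,dz, turn about tool's z. So the tool always points down. But the saw is 40° tilted... Saw grasp with vertical tool: fingers either side horizontally, closing along horizontal axis perpendicular to the tilt plane. Saw is pivoted at grip? The saw's axis tilted 40° in the rack's x-z plane; fingers close along rack y. With vertical tool, pads contacting cylinder side along rack-y diameter; then saw is tilted 40° in the grasp. Then need to lower over arbor upright: the saw can pivot about the pad axis... Hmm. Gripping off center above center of mass -> with low friction it'd swing. Pads on a cylinder: line contact. Saw could be rotated by pushing against something: e.g. tilt when pressing gently on pilot drill/boss... Or maybe tool pose starts down but... Joint 5 etc. "a pose out of reach is approached as far as the arm can" -- hmm! Exploiting? No. Maybe wrist-tilt impossible. "Start... pointing down". Regrasp: the saw can be placed on the bench upright? Setting down tilted saw onto bench: lower edge touches, saw rotates in grip about finger axis to sit flat. Then regrasp/continue. Place on bench: press back plate edge on bench, rotates in the pads about the pad axis (torsional friction with 30 N grip—soft pads small torsion; but pad is 19 mm wide, line contact along the saw axis... pad 19mm wide and some length). Alternatively open gripper slightly near bench so that it falls flat. With 52 tall 64 wide, tipped 40°: COM relative to lowest edge: tilt 40 deg, the stability threshold atan(32/ ~22)=55°, so it falls to flat base when released. Good. Then regrasp vertically. Is this legit? Step 1: lifted off. OK. "let go over arbor" only near arbor. Fine.

View pics/scene0.png

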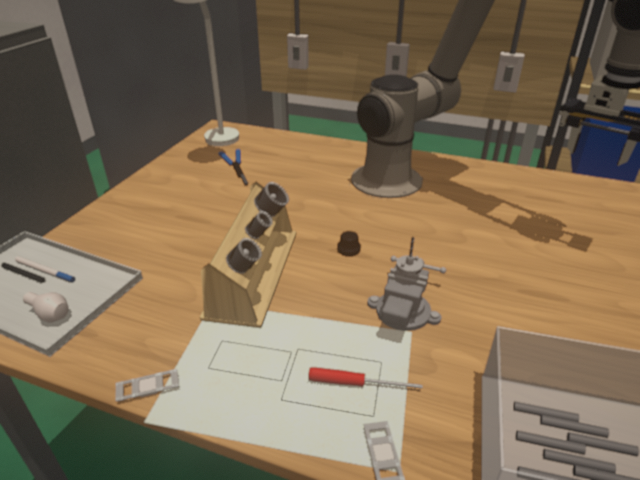

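View pics/top0.png

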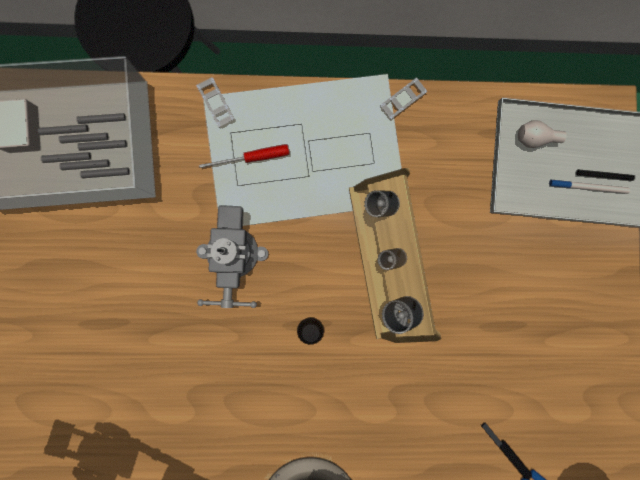

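The top view shows the wide saw at about (404,314), nearest the robot, with the narrow one at (388,259) and the mid one at (380,203). The vice arbor is at (222,252), the lampholder at (310,330) and the screwdriver at (250,155). The rack front faces left, towards +y. In the scene view the wide saw is at (272,198) and the drill tip at (411,238).

```bash
cat > h.py <<'E'
import numpy as np, cv2
from plant import bot
def dist(c): return np.array([c["k1"],0,0,0,0.])
def ray(c,p):
    q=cv2.undistortPoints(np.array([[p]],float),c["K"],dist(c))[0,0]
    d=c["R"].T@np.array([q[0],q[1],1]); return -c["R"].T@c["t"], d/np.linalg.norm(d)
def onz(c,p,z):
    o,d=ray(c,p); return o+d*(z-o[2])/d[2]
def tri(obs):
    A=np.zeros((3,3));b=np.zeros(3);L=[]
    for c,p in obs:
        o,d=ray(c,p);M=np.eye(3)-np.outer(d,d);A+=M;b+=M@o;L.append((o,M))
    X=np.linalg.solve(A,b); return X,[round(float(np.linalg.norm(M@(X-o))),1) for o,M in L]
def proj(c,X):
    return cv2.projectPoints(np.array([X],float),cv2.Rodrigues(c["R"])[0],c["t"],c["K"],dist(c))[0][0,0]
def crop(c,x,y,w,h,s):
    return cv2.resize(np.ascontiguousarray(c["color"][y:y+h,x:x+w,::-1]),None,fx=s,fy=s,interpolation=cv2.INTER_CUBIC)
E
python3 - <<'E'
from h import *
t=bot.capture("top");s=bot.capture("scene")
print("saw mouth",onz(t,(404,314),155),tri([(t,(404,314)),(s,(272,198))]))
print("arbor",onz(t,(222,252),128),tri([(t,(222,252)),(s,(410,263))]))
print("mid",onz(t,(380,203),155),"lamp",onz(t,(310,330),40))
a=np.vstack([np.hstack([crop(t,355,265,100,75,4),crop(s,235,165,100,75,4)]),np.hstack([crop(t,175,215,100,75,4),crop(s,360,225,100,75,4)])])
cv2.imwrite("pics/c1.png",a)
E
```

```text
saw mouth [ 429.79872858 -170.44538085  155.        ] (array([ 426.83651478, -172.15321077,  135.65029617]), [2.8, 2.8])
arbor [543.94250534 178.96068455 128.        ] (array([544.06251692, 179.35785092, 124.49924194]), [0.2, 0.2])
mid [ 640.75376353 -123.74771891  155.        ] lamp [382.77359127   4.68077136  40.        ]
```

View pics/c1.png

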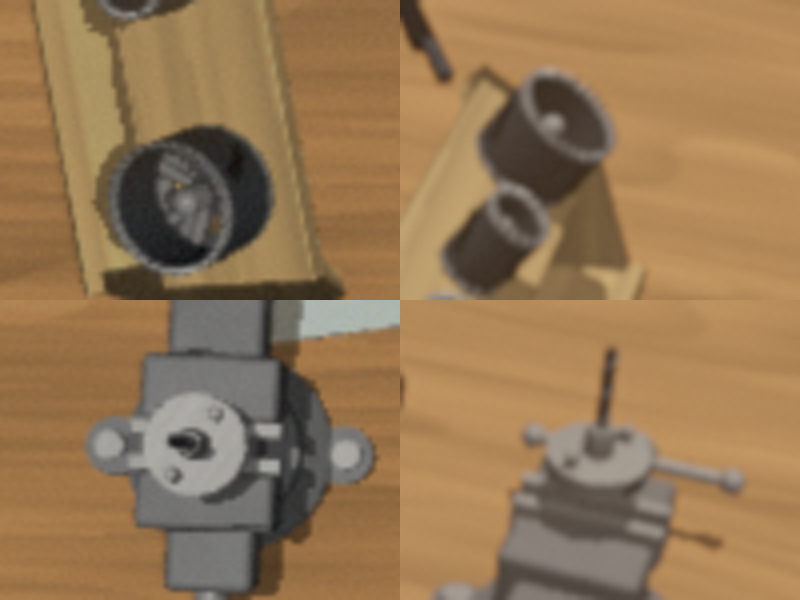

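The crop shows four things:
- In the top view the wide saw's mouth ellipse is centred at about (397.5,316.9) px; in the scene view it is at about (277.2,194.5).
- The flange is at about (223.5,251).
- The pins are at about (228.8,243.3) and (218.3,258.8).
- The drill tip in the scene view is at about (412.8,237).

```bash
cat >> h.py <<'E'
def R_tool(o): 
    from scipy.spatial.transform import Rotation as Q
    return Q.from_euler("xyz",o["tcp_rot"]).as_matrix()
def need(pos,yaw=None):
    o=bot.get_obs(); R=R_tool(o); d=R.T@(np.array(pos)-o["tool_pos"])
    th=0 if yaw is None else (o["tcp_rot"][2]-yaw+np.pi)%(2*np.pi)-np.pi
    print("shift",np.round(d,1),"turn",round(float(th),3))
E
python3 - <<'E'
from h import *
t=bot.capture("top");s=bot.capture("scene");w=bot.capture("wrist")
m,e=tri([(t,(397.5,316.9)),(s,(277.2,194.5))]);print("mouth",m,e)
# flange disc centre by bright mask not needed: two views
print("flange",tri([(t,(223.5,251)),(s,(410,263.5))]))
a,b=onz(t,(228.8,243.3),136),onz(t,(218.3,258.8),136);print("pins",a,b,np.linalg.norm(a-b),np.arctan2(*(a-b)[1::-1]),(a+b)/2)
print("peg heads? mid mouth, narrow mouth", onz(t,(380-4,205),155))
o=bot.get_obs();R=R_tool(o);C=-w["R"].T@w["t"];print("cam in tool",R.T@(C-o["tool_pos"]),"axis",R.T@w["R"][2])
need([470,250,400],1.79);need([430,-150,400],1.79)
E
```

```text
mouth [ 422.69765484 -158.81433402  145.08512822] [1.4, 1.4]
flange (array([545.67622275, 178.13632396, 124.01229464]), [1.4, 1.4])
pins [560.62960778 165.05832492 136.        ] [530.65243846 184.41690425 136.        ] 35.684524293964174 -0.5734010755796665 [545.64102312 174.73761459 136.        ]
peg heads? mid mouth, narrow mouth [ 636.77861469 -116.05634571  155.        ]
cam in tool [69.56926561 -0.56905866 20.03328904] axis [-2.58322272e-01  3.93347421e-04  9.66058719e-01]
shift [-379.  -151.1    4.6] turn 1.062
shift [-455.  -545.9    4.7] turn 1.062
```

The rows are not in the units I measure in: shifts go in m and turns go in units of 0.1 rad. I convert before sending: -290 mm is -0.29, -125 mm is -0.125.

```bash
python3 shift.py '[92,-0.062,-0.02,-0.01,0,92,-0.118,-0.05,-0.015,0,92,-0.175,-0.075,-0.015,0,92,-0.232,-0.1,-0.015,0,92,-0.29,-0.125,-0.015,0]'; python3 shift.py '[92,-0.058,-0.024,0,0,92,-0.116,-0.048,0,0,92,-0.174,-0.072,0,0,92,-0.181,-0.075,0,0,92,-0.181,-0.075,0,0]'
python3 shift.py '[92,0,0,0,1.8,92,0,0,0,3.6,92,0,0,0,5.4,92,0,0,0,7.2,92,0,0,0,9]'
```

```text
time: 1.02
tool_pos: [389.8, 301.9, 420.0]
tcp_rot: [3.141, 0.0, 2.852]
contact_force: [0.3, 0.8, -0.3]
grip_width: 91.4
finger_force: 0.0
time: 1.65
tool_pos: [540.6, 179.7, 419.3]
tcp_rot: [-3.142, -0.001, 2.851]
contact_force: [-0.2, 0.7, 0.0]
grip_width: 92.0
finger_force: 0.0
time: 2.28
tool_pos: [539.1, 181.6, 420.1]
tcp_rot: [3.142, -0.001, 1.948]
contact_force: [0.5, -0.1, 0.5]
grip_width: 92.0
finger_force: 0.0
```

```bash
python3 - <<'E'
from h import *
w=bot.capture("wrist");t=bot.capture("top");o=bot.get_obs()
print(o["tool_pos"],o["tcp_rot"],o["joint_positions"])
for X in ([545,177,128],[545,177,190]): print(proj(w,X))
cv2.imwrite("pics/w1.png",w["color"][:,:,::-1])
E
```

```text
[539.30445411 181.43088618 420.1109487 ] [ 3.14143933e+00 -4.20818966e-04  1.95289017e+00] [ 1.89736612e-01  4.12443888e-01  1.37347444e+00  4.52813314e-04
  1.35560429e+00 -1.92453877e-01]
[328.4764917  244.74593948]
[330.21857595 276.9584845 ]
```

View pics/w1.png

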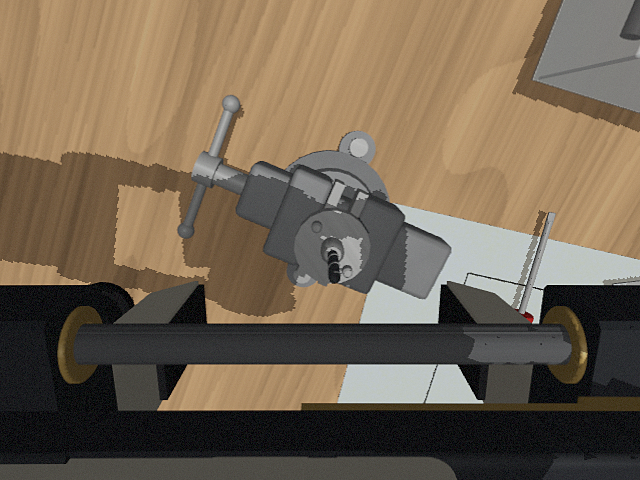

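The wrist view shows the flange disc at about (332.5,247), the pins at (317,227) and (347,271), and the drill tip at (334,281).

```bash
python3 - <<'E'
from h import *
w=bot.capture("wrist");t=bot.capture("top");s=bot.capture("scene")
print("flange z128",onz(w,(332.5,247),128),"tip z190",onz(w,(334,281),190))
print("tri",tri([(w,(332.5,247)),(t,(223.5,251)),(s,(410,263.5))]),tri([(w,(334,281)),(s,(412.8,237))]))
a,b=onz(w,(317,227),136),onz(w,(347,271),136);print("pins",a,b,np.linalg.norm(a-b),np.arctan2(*(a-b)[1::-1]),(a+b)/2)
need([423,-140,420],1.79)
E
```

```text
flange z128 [548.25912819 176.40494943 128.        ] tip z190 [547.87695667 175.52616333 190.        ]
tri (array([547.18682042, 177.40532472, 125.92245069]), [2.0, 1.5, 2.3]) (array([548.11571116, 176.98227169, 188.8336391 ]), [1.8, 1.8])
pins [533.26263632 186.86285366 136.        ] [561.99067712 167.04672726 136.        ] 34.8995586450455 2.5377564107488353 [547.62665672 176.95479046 136.        ]
shift [-2.532e+02 -2.290e+02 -1.000e-01] turn 0.167
```

```bash
python3 shift.py '[92,-0.042,-0.038,0,0,92,-0.084,-0.076,0,0,92,-0.126,-0.114,0,0,92,-0.168,-0.152,0,0,92,-0.21,-0.19,0,0]'; python3 shift.py '[92,-0.04,-0.036,0,1.6,92,-0.043,-0.039,0,1.6,92,-0.043,-0.039,0,1.6]'
python3 - <<'E'
from h import *
w=bot.capture("wrist");t=bot.capture("top");o=bot.get_obs()
print(o["tool_pos"],o["tcp_rot"],o["joint_positions"])
cv2.imwrite("pics/w2.png",w["color"][:,:,::-1])
E
```

```text
time: 3.15
tool_pos: [441.3, -86.8, 420.0]
tcp_rot: [3.141, 0.0, 1.955]
contact_force: [0.6, -1.4, 0.4]
grip_width: 91.7
finger_force: 0.0
time: 3.52
tool_pos: [422.1, -139.8, 419.8]
tcp_rot: [3.141, -0.0, 1.794]
contact_force: [0.1, 0.0, -0.3]
grip_width: 92.2
finger_force: 0.0
[ 422.44565135 -139.03250337  419.73232658] [ 3.14130746e+00 -3.98439552e-04  1.79494006e+00] [-4.90747302e-01  1.81199754e-01  1.70223411e+00  5.12689779e-04
  1.25820465e+00 -7.15048653e-01]
```

View pics/w2.png

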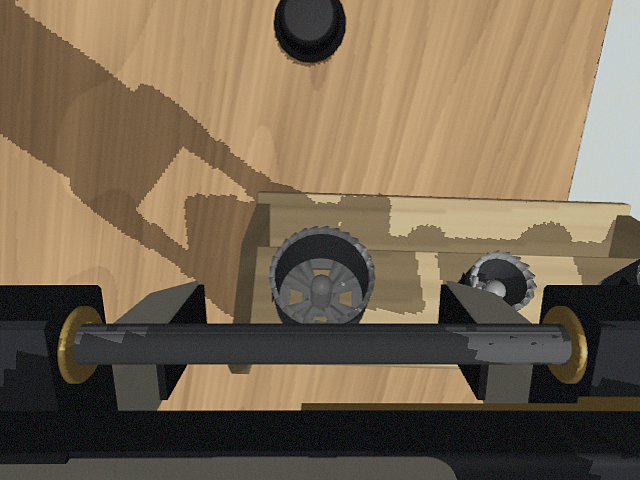

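The wrist view shows the wide saw's mouth at about (322.5,276), 105 px wide, and the peg tip at (321,286). The slots at (293,296) and (350,296) lie along the rack's y. The rack's front edge runs from (258,192) to (630,204).

```bash
python3 - <<'E'
from h import *
w=bot.capture("wrist");t=bot.capture("top");s=bot.capture("scene")
m,e=tri([(w,(322.5,276)),(t,(397.5,316.9)),(s,(277.2,194.5))]);print("mouth",m,e)
print(tri([(w,(322.5,276)),(t,(397.5,316.9))]),tri([(w,(322.5,276)),(s,(277.2,194.5))]))
a,b=onz(w,(258,192),45),onz(w,(630,204),45);d=(b-a)/np.linalg.norm(b-a);print("len",np.linalg.norm(b-a),"rack y",d,np.arctan2(d[1],d[0]))
a,b=onz(w,(270,276),m[2]),onz(w,(375,276),m[2]);print("mouth dia",np.linalg.norm(b-a))
yr=np.arctan2(d[1],d[0]); ax=np.array([-np.sin(yr)*.643,np.cos(yr)*.643,.766])
a,b=onz(w,(293,296),m[2]-35),onz(w,(350,296),m[2]-35);print("slots",np.linalg.norm(b-a),np.arctan2(*(b-a)[1::-1]))
g=m-22*ax;print("grip",g,"root",m-52*ax)
need(g+[0,0,159],yr+np.pi/2)
E
```

```text
mouth [ 425.03209696 -158.47570822  147.2917139 ] [2.3, 2.0, 2.3]
(array([ 425.47217732, -156.02584542,  160.33171531]), [1.0, 1.0]) (array([ 426.53918073, -157.42026902,  147.9732372 ]), [1.9, 1.9])
len 307.7119514407437 rack y [0.98166421 0.19061839 0.        ] 0.19179204976234515
mouth dia 64.87971632019536
slots 40.61545893250166 0.22469688970126075
grip [ 427.72858472 -172.36233019  130.4397139 ] root [ 431.40561349 -191.29863288  107.4597139 ]
shift [-33.7  -2.3 130.2] turn 0.032
```

Scaled: 70 mm is 0.07, 50 mm is 0.05, 0.03 rad is 0.3.

```bash
python3 shift.py '[92,0.05,0,0.03,0.3,92,0.07,0,0.05,0.3,92,0.07,0,0.05,0.3]'
python3 - <<'E'
from h import *
w=bot.capture("wrist");s=bot.capture("scene")
print(proj(w,[425.3,-157,155]),proj(s,[425.3,-157,155]))
cv2.imwrite("pics/w3.png",np.hstack([crop(w,180,240,220,240,1.8),crop(s,225,150,100,108,4)]))
np.savez("w3.npz",**{k:w[k] for k in("K","R","t","k1")})
E
```

```text
time: 4.15
tool_pos: [406.4, -70.2, 368.8]
tcp_rot: [-3.139, -0.002, 1.766]
contact_force: [0.3, 0.7, 0.6]
grip_width: 92.0
finger_force: 0.0
[327.0955692  435.69119621] [276.6322886 191.2995192]
```

View pics/w3.png

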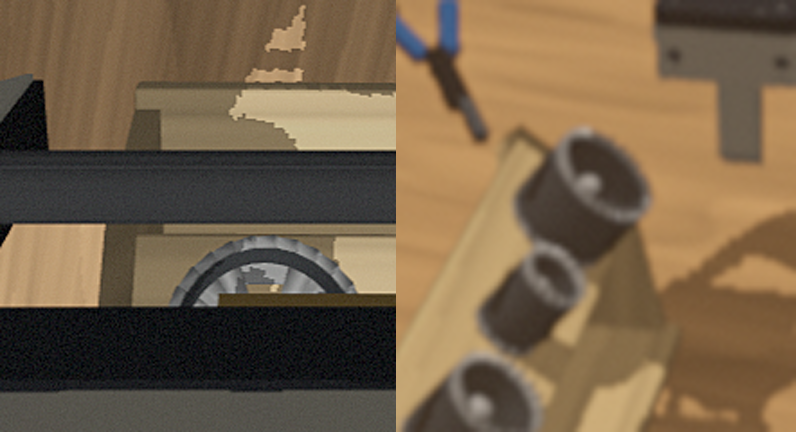

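The wrist crop, now too far forward and partly hidden by the gripper, shows the front point of the rim at px (323.3,372.2). In the previous view it was at (322.5,226).

```bash
python3 - <<'E'
from h import *
w=bot.capture("wrist")
o=bot.get_obs()
# earlier view pose: rebuild from tool poses
from scipy.spatial.transform import Rotation as Q
R=R_tool(o);Rc=w["R"]@R; C=R.T@(-w["R"].T@w["t"]-o["tool_pos"])
p2=np.array([422.446,-139.03,419.73]);R2=Q.from_euler("xyz",[3.14131,-.0004,1.79494]).as_matrix()
w2=dict(w);w2["R"]=Rc@R2.T;w2["t"]=-w2["R"]@(p2+R2@C)
f,e=tri([(w,(323.3,372.2)),(w2,(322.5,226))]);print("front rim",f,e)
yr=.192;fr=np.array([-np.sin(yr),np.cos(yr),0]);z=np.array([0,0,1.])
m=f-32*(fr*.766-z*.643);print("mouth",m)
for h in(150,155,160):print(h,onz(w2,(322.5,276),h))
m=(m+onz(w2,(322.5,276),155))/2
g=m-22*(fr*.643+z*.766);print(m,g);need(g+[0,0,159],yr+np.pi/2);need(g+[0,0,219],yr+np.pi/2)
E
```

```text
front rim [ 419.36041403 -128.41640277  147.0394044 ] [0.4, 0.4]
mouth [ 424.03785575 -152.47798383  167.6154044 ]
150 [ 426.61814891 -158.2133155   150.        ]
155 [ 426.21506587 -156.4761349   155.        ]
160 [ 425.81198283 -154.73895431  160.        ]
[ 425.12646081 -154.47705937  161.3077022 ] [ 427.82583624 -168.3631203   144.4557022 ]
shift [-98.2   1.5  67.2] turn -0.0
shift [-98.3   1.6   7.2] turn -0.0
```

Scaled: -100 mm is -0.1, -10 mm is -0.01.

```bash
python3 shift.py '[92,-0.05,0.001,-0.01,0,92,-0.1,0.002,-0.01,0,92,-0.1,0.002,-0.01,0,92,-0.1,0.002,0.015,0,92,-0.1,0.002,0.04,0]'; python3 shift.py '[92,0,0,0.02,0,92,0,0,0.033,0,92,0,0,0.033,0]'; python3 shift.py '[40,0,0,0,0,40,0,0,0,0,40,0,0,0,0,40,0,0,0,0,40,0,0,0,0]'
```

```text
time: 4.92
tool_pos: [427.7, -169.6, 329.7]
tcp_rot: [3.14, 0.001, 1.761]
contact_force: [0.3, -0.2, 0.5]
grip_width: 92.0
finger_force: 0.0
time: 5.3
tool_pos: [427.6, -169.4, 296.4]
tcp_rot: [-3.141, -0.001, 1.762]
contact_force: [0.4, 0.2, 0.1]
grip_width: 92.1
finger_force: 0.0
time: 5.92
tool_pos: [427.9, -169.7, 297.1]
tcp_rot: [3.141, 0.0, 1.762]
contact_force: [-0.4, 0.3, 4.5]
grip_width: 63.2
finger_force: 30.0
```

Scaled: -61 mm is -0.061, 52 mm is 0.052.

```bash
python3 shift.py '[40,0.0064,0,-0.0077,0,40,0.016,0,-0.019,0,40,0.026,0,-0.031,0,40,0.039,0,-0.046,0,40,0.052,0,-0.061,0]'; python3 shift.py '[40,0.03,0,-0.02,0,40,0.06,0,-0.04,0,40,0.06,0,-0.04,0]'
python3 - <<'E'
from h import *
s=bot.capture("scene");w=bot.capture("wrist");o=bot.get_obs();print(o["tool_pos"],o["moment"],o["joint_positions"])
x,y=proj(s,o["tool_pos"]-[0,0,159]).astype(int)
cv2.imwrite("pics/w4.png",np.hstack([cv2.resize(crop(w,0,0,640,480,1),(400,300)),cv2.resize(crop(s,x-50,y-37,100,75,4),(400,300))]))
E
```

```text
time: 6.55
tool_pos: [417.4, -117.3, 358.7]
tcp_rot: [-3.141, -0.001, 1.762]
contact_force: [0.4, 0.2, -2.5]
grip_width: 63.4
finger_force: 30.0
time: 6.92
tool_pos: [405.9, -57.7, 399.6]
tcp_rot: [3.139, 0.001, 1.765]
contact_force: [0.0, 0.4, -2.8]
grip_width: 63.0
finger_force: 30.0
[406.20029843 -59.15009149 398.07251018] [-0.07345191  0.03008175  0.02168302] [-3.31774909e-01  1.37077359e-01  1.82033414e+00 -1.24504810e-04
  1.18350597e+00 -5.24058137e-01]
```

View pics/w4.png

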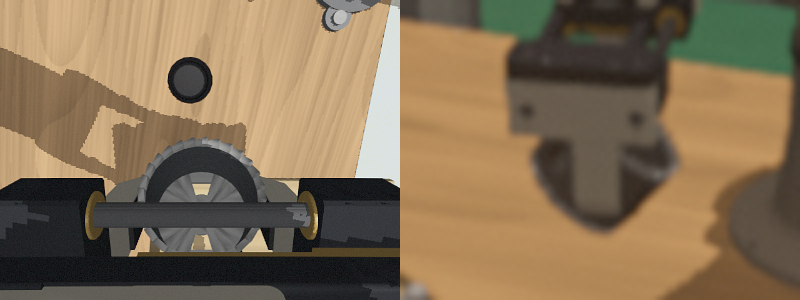

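The saw is held but still tilted about 40° in the fingers. I'll square it up by setting its back on clear bench, since the tool itself cannot tilt.

```bash
python3 shift.py '[40,0.02,0.05,0,0,40,0.04,0.1,0,0,40,0.053,0.137,0.02,0,40,0.053,0.137,0.075,0,40,0.053,0.137,0.13,0]'; python3 shift.py '[40,0,0,0.04,0,40,0,0,0.054,0,40,0,0,0.054,0,40,0,0,0.058,0,40,0,0,0.06,0]'; python3 shift.py '[40,0,0,0.002,0,40,0,0,0.004,0,40,0,0,0.004,0]'
```

```text
time: 7.65
tool_pos: [531.1, 18.1, 265.4]
tcp_rot: [-3.141, -0.0, 1.762]
contact_force: [1.0, -0.8, -2.9]
grip_width: 63.5
finger_force: 30.0
time: 8.28
tool_pos: [531.3, 18.3, 208.9]
tcp_rot: [3.139, 0.001, 1.762]
contact_force: [-0.2, -0.3, -2.6]
grip_width: 63.6
finger_force: 30.0
time: 8.65
tool_pos: [530.9, 18.4, 203.7]
tcp_rot: [-3.142, -0.0, 1.762]
contact_force: [0.6, 0.8, -2.2]
grip_width: 63.3
finger_force: 30.0
```

```bash
python3 shift.py '[40,0,0,0.001,0,40,0,0,0.002,0,40,0,0,0.002,0]';python3 shift.py '[40,0,0,0.001,0,40,0,0,0.002,0,40,0,0,0.002,0]';python3 shift.py '[40,0,0,0.001,0,40,0,0,0.002,0,40,0,0,0.002,0]'
```

```text
time: 9.02
tool_pos: [530.9, 18.4, 202.8]
tcp_rot: [3.141, 0.0, 1.762]
contact_force: [-1.9, -1.4, 8.5]
grip_width: 63.1
finger_force: 30.0
time: 9.4
tool_pos: [530.9, 18.3, 202.4]
tcp_rot: [3.14, 0.001, 1.762]
contact_force: [-8.5, -0.6, 24.9]
grip_width: 63.5
finger_force: 30.0
time: 9.78
tool_pos: [531.2, 17.9, 201.5]
tcp_rot: [3.139, 0.002, 1.762]
contact_force: [-9.1, -2.7, 31.9]
grip_width: 63.7
finger_force: 30.0
```

```bash
python3 shift.py '[40,0,0,-0.004,0,67,0,0,-0.004,0,67,0,0,-0.004,0,67,0,0,-0.004,0]'
python3 - <<'E'
from h import *
s=bot.capture("scene");w=bot.capture("wrist");o=bot.get_obs();print(o["tool_pos"],o["moment"],o["joint_positions"])
x,y=proj(s,o["tool_pos"]-[0,0,159]).astype(int)
cv2.imwrite("pics/w5.png",np.hstack([cv2.resize(crop(w,0,0,640,480,1),(400,300)),cv2.resize(crop(s,x-50,y-37,100,75,4),(400,300))]))
E
```

```text
time: 10.28
tool_pos: [530.9, 18.4, 201.3]
tcp_rot: [-3.141, -0.0, 1.762]
contact_force: [-1.1, -0.1, -0.3]
grip_width: 67.1
finger_force: 0.0
[530.90092765  18.40951747 201.40672085] [-0.06937815  0.0796809  -0.04161526] [-1.09677756e-01  6.02239794e-01  1.74239735e+00  1.02314698e-04
  7.97418263e-01 -3.00824912e-01]
```

View pics/w5.png

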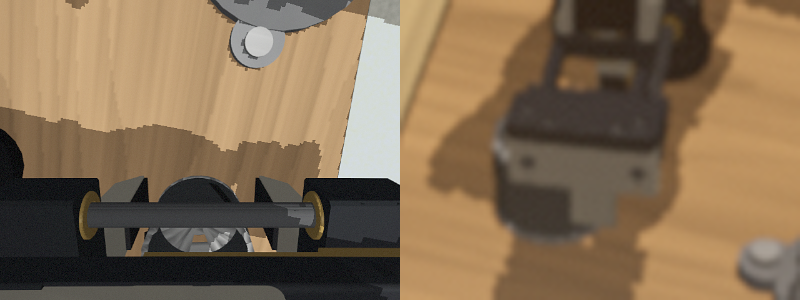

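The saw has tipped onto its back on the bench and now sits towards tool -x. Its front rim top is at about px (328,284) in the wrist view.

Scaled: -2 mm is -0.002.

```bash
python3 shift.py '[92,0,0,-0.002,0,92,0,0,-0.002,0]'; python3 - <<'E'
from h import *
w=bot.capture("wrist");o=bot.get_obs()
g=cv2.cvtColor(w["color"],cv2.COLOR_RGB2GRAY)
f=onz(w,(330,284),52);R=R_tool(o);p=R.T@(f-o["tool_pos"]);print(f,p, "centre tool x",p[0]-32)
# all rows at bar gap: side extents of the saw at row ~ 390
print(g[390,200:440:8])
cv2.imwrite("pics/w6.png",crop(w,200,240,240,180,3))
E
```

```text
time: 10.62
tool_pos: [531.0, 18.4, 203.9]
tcp_rot: [3.141, 0.0, 1.762]
contact_force: [0.2, 0.9, -0.2]
grip_width: 82.4
finger_force: 0.0
[529.54906755  37.54237071  52.        ] [ 19.06163453   2.18707926 151.81600964] centre tool x -12.93836547475247
[114 106 110 106  70  34  36  33  33  32 101  87 103  85 113 112 112 127
 170 123  37  36  25  38  22 146 159 155 168 161]
```

View pics/w6.png

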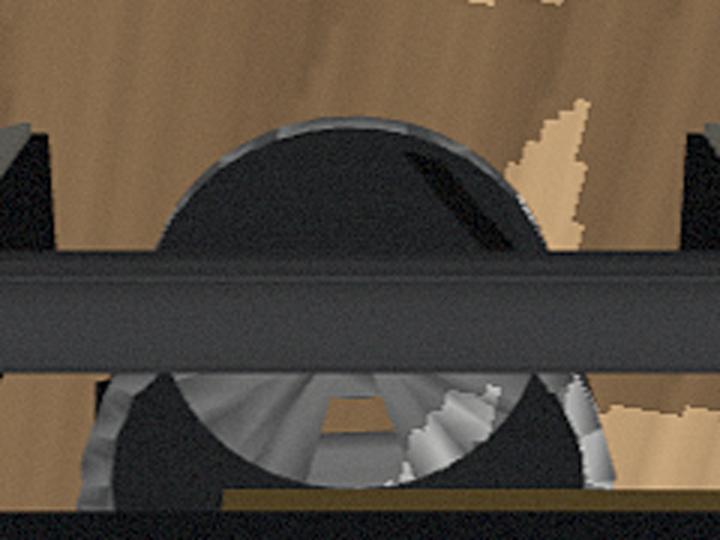

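The wrist crop shows the back plate's front edge (z≈0) at px (320,280), the rear slot at (320,378) and the floor's rear edge at (320,402).

```bash
python3 - <<'E'
from h import *
w=bot.capture("wrist");o=bot.get_obs();R=R_tool(o)
for n,p,z,d in(("front base",(320,280),0,-32),("rear slot",(320,378),2,18),("rear floor",(320,402),5,29)):
    q=R.T@(onz(w,p,z)-o["tool_pos"]);print(n,q,"centre x",q[0]+d)
E
```

```text
front base [  1.31251514  -1.2745872  203.78441839] centre x -30.687484862094752
rear slot [-47.36430285  -1.29582637 201.78299819] centre x -29.364302847756754
rear floor [-58.31733337  -1.28890561 198.78268068] centre x -29.3173333714781
```

```bash
python3 shift.py '[92,-0.015,-0.0013,-0.003,0,92,-0.0295,-0.0013,0,0,92,-0.0295,-0.0013,0.01,0,92,-0.0295,-0.0013,0.015,0,92,-0.0295,-0.0013,0.015,0]'; python3 shift.py '[40,0,0,0,0,40,0,0,0,0,40,0,0,0,0,40,0,0,0,0,40,0,0,0,0]'; python3 shift.py '[40,0,0,-0.03,0,40,0,0,-0.08,0,40,0,0,-0.12,0,40,0,0,-0.12,0]'
python3 - <<'E'
from h import *
w=bot.capture("wrist");s=bot.capture("scene");o=bot.get_obs()
cv2.imwrite("pics/w7.png",np.hstack([crop(w,200,240,240,180,1.667),cv2.resize(crop(s,*(proj(s,o["tool_pos"]-[0,0,159]).astype(int)-[50,37]),100,75,4),(400,300))]))
need([547.7,176.3,159+30+128+75])
E
```

```text
time: 11.35
tool_pos: [534.9, -10.6, 187.9]
tcp_rot: [-3.14, -0.001, 1.762]
contact_force: [0.1, 0.5, 0.9]
grip_width: 91.6
finger_force: 0.0
time: 11.98
tool_pos: [535.2, -10.7, 188.9]
tcp_rot: [3.141, -0.0, 1.762]
contact_force: [-1.1, 0.8, 2.1]
grip_width: 63.5
finger_force: 30.0
time: 12.48
tool_pos: [535.9, -10.9, 311.4]
tcp_rot: [3.136, 0.002, 1.762]
contact_force: [0.3, 0.9, -3.1]
grip_width: 63.5
finger_force: 30.0
shift [181.3  48.1 -84.1] turn 0.0
```

View pics/w7.png

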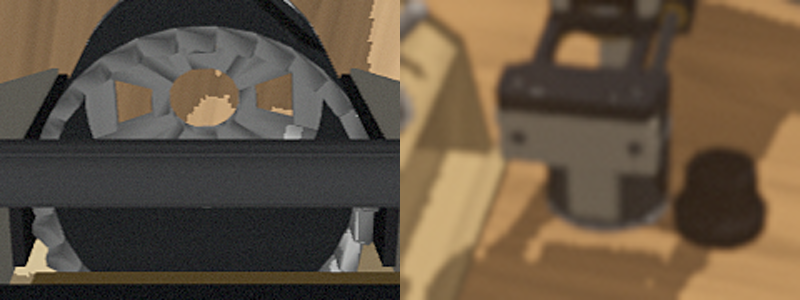

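The saw is upright in the grip. The bore is centred at px (322.4,298), and the slots are at about (280,300) and (364,297).

```bash
python3 - <<'E'
from h import *
w=bot.capture("wrist");o=bot.get_obs();R=R_tool(o)
zp=o["tool_pos"][2]-159-27
P=lambda p:onz(w,p,zp)
b=P((322.4,298));c=R.T@(b-o["tool_pos"]);print("bore in tool",c)
a,d=P((200+133/1.667,240+100/1.667)),P((200+273/1.667,240+95/1.667));print("slots",np.linalg.norm(a-d),R.T@((a+d)/2-o["tool_pos"]))
sa=np.arctan2(*(d-a)[1::-1]);print("slot ang",sa)
dl=(-.60-sa+np.pi/4)%(np.pi/2)-np.pi/4;print("saw must turn (world)",dl,"tool turn",-dl)
yaw=o["tcp_rot"][2]
off=R@[c[0],c[1],0];print("TCP world offset of saw",off)
need([547.7,176.3,159+30+128+75])
E
```

```text
bore in tool [-4.42587785e-01  1.76283155e-01  1.85999843e+02]
slots 34.79742064832704 [-6.58377759e-01 -1.00664399e-01  1.86000367e+02]
slot ang 0.2304028236919289
saw must turn (world) 0.7403935031029678 tool turn -0.7403935031029678
TCP world offset of saw [ 0.25709353 -0.40107569 -0.00094951]
shift [181.3  48.1 -84.8] turn 0.0
```

```bash
python3 shift.py '[40,0,0,-0.05,0,40,0.01,0,-0.092,0,40,0.065,0.016,-0.092,0,40,0.12,0.032,-0.092,0,40,0.17,0.044,-0.092,0]'; python3 shift.py '[40,0.0113,0.0041,0,-1.8,40,0.0113,0.0041,0,-3.6,40,0.0113,0.0041,0,-5.4,40,0.0113,0.0041,0,-7,40,0.0113,0.0041,0,-7.4]'; python3 shift.py '[40,0,0,0,0,40,0,0,0,0]'
python3 - <<'E'
from h import *
w=bot.capture("wrist");o=bot.get_obs();R=R_tool(o)
print(o["joint_positions"]);need([547.7,176.3,o["tool_pos"][2]])
print("tip",proj(w,[547.7,176.3,190]),"bore",proj(w,o["tool_pos"]+R@[-.5,0,186]))
cv2.imwrite("pics/w8.png",crop(w,220,220,200,150,4))
E
```

```text
time: 13.25
tool_pos: [546.1, 166.2, 398.4]
tcp_rot: [-3.138, -0.0, 1.762]
contact_force: [0.2, -0.4, -1.3]
grip_width: 63.6
finger_force: 30.0
time: 13.88
tool_pos: [548.0, 176.3, 398.1]
tcp_rot: [-3.138, -0.003, 2.504]
contact_force: [-0.4, -0.1, -2.2]
grip_width: 63.4
finger_force: 30.0
time: 14.12
tool_pos: [548.1, 176.2, 399.5]
tcp_rot: [-3.14, -0.001, 2.501]
contact_force: [-0.0, -0.3, -2.6]
grip_width: 63.5
finger_force: 30.0
[ 1.78071189e-01  4.39496139e-01  1.38725076e+00  7.07376578e-05
  1.31637103e+00 -7.52167305e-01]
shift [ 0.3 -0.2  0. ] turn 0.0
tip [323.41264223 279.31273961] bore [323.52527792 300.58789526]
```

View pics/w8.png

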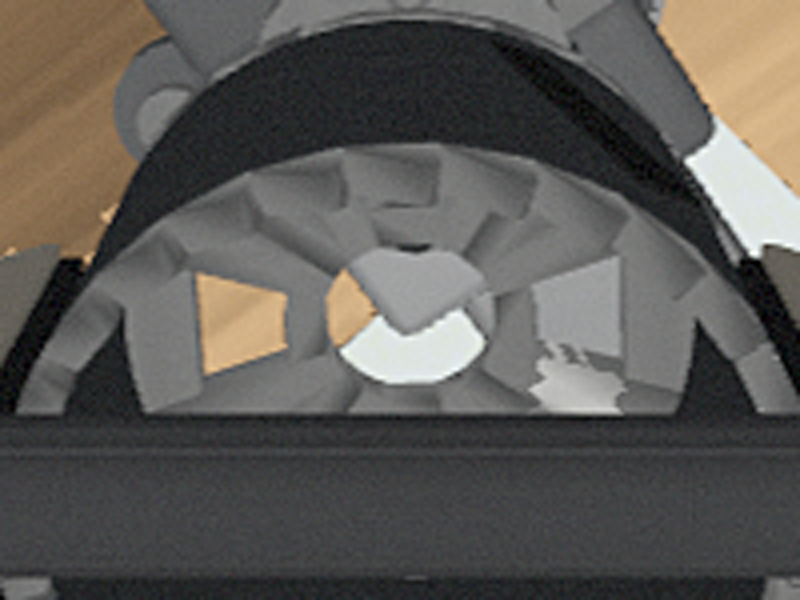

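The crop shows the dark drill tip at px (323,281.5), just inside the bore, which is centred at about (322,299). That agrees with the predicted (323,279). I've now viewed 11 pictures, one over the limit of 10, so I'll work from numbers only from here.

```bash
python3 shift.py '[40,0,0,0.015,0,40,0,0,0.03,0,40,0,0,0.045,0,40,0,0,0.06,0,40,0,0,0.06,0]'; python3 shift.py '[40,0,0,0.003,0,40,0,0,0.005,0,40,0,0,0.005,0]'
```

```text
time: 14.8
tool_pos: [547.7, 176.2, 339.0]
tcp_rot: [-3.139, -0.002, 2.502]
contact_force: [0.2, 0.0, -2.1]
grip_width: 63.6
finger_force: 30.0
time: 15.18
tool_pos: [548.1, 176.3, 336.0]
tcp_rot: [3.141, 0.0, 2.502]
contact_force: [0.4, -0.1, -2.1]
grip_width: 63.4
finger_force: 30.0
```

Scaled: 2 mm is 0.002, 4 mm is 0.004.

```bash
python3 shift.py '[40,0,0,0.002,0,40,0,0,0.004,0,40,0,0,0.004,0]'; python3 shift.py '[40,0,0,0.002,0,40,0,0,0.003,0,40,0,0,0.003,0]'; python3 shift.py '[40,0,0,0.002,0,40,0,0,0.002,0]'
```

```text
time: 15.55
tool_pos: [548.0, 176.3, 331.5]
tcp_rot: [-3.141, -0.0, 2.502]
contact_force: [0.3, -0.5, -2.9]
grip_width: 63.3
finger_force: 30.0
time: 15.92
tool_pos: [548.0, 176.3, 328.6]
tcp_rot: [-3.142, -0.0, 2.502]
contact_force: [0.2, 0.2, -2.4]
grip_width: 63.4
finger_force: 30.0
time: 16.18
tool_pos: [548.0, 176.3, 326.5]
tcp_rot: [-3.141, -0.0, 2.502]
contact_force: [-0.2, 0.6, -2.2]
grip_width: 63.9
finger_force: 30.0
```

```bash
python3 shift.py '[40,0,0,0.001,0,40,0,0,0.002,0,40,0,0,0.002,0]'; python3 shift.py '[40,0,0,0.001,0,40,0,0,0.002,0,40,0,0,0.002,0]'
```

```text
time: 16.55
tool_pos: [548.0, 176.3, 324.6]
tcp_rot: [-3.141, -0.0, 2.502]
contact_force: [0.4, 0.3, -3.4]
grip_width: 63.4
finger_force: 30.0
time: 16.92
tool_pos: [548.0, 176.3, 322.6]
tcp_rot: [-3.142, -0.0, 2.502]
contact_force: [-0.6, -0.5, -2.8]
grip_width: 63.5
finger_force: 30.0
```

The rows are not in the units I measure in: shifts go in m and turns go in units of 0.1 rad. I convert before sending: 2 mm is 0.002, 1 mm is 0.001.

```bash
python3 shift.py '[40,0,0,0.001,0,40,0,0,0.002,0,40,0,0,0.002,0]'; python3 shift.py '[40,0,0,0.001,0,40,0,0,0.002,0,40,0,0,0.002,0]'; python3 shift.py '[40,0,0,0.001,0,40,0,0,0.001,0]'
```

```text
time: 17.3
tool_pos: [548.0, 176.3, 320.6]
tcp_rot: [-3.141, -0.0, 2.502]
contact_force: [0.0, 0.1, -2.7]
grip_width: 63.6
finger_force: 30.0
time: 17.68
tool_pos: [548.0, 176.3, 318.6]
tcp_rot: [-3.142, -0.0, 2.502]
contact_force: [0.2, -0.3, -2.9]
grip_width: 63.6
finger_force: 30.0
time: 17.92
tool_pos: [548.0, 176.3, 317.6]
tcp_rot: [-3.142, -0.0, 2.502]
contact_force: [0.3, 0.3, -2.7]
grip_width: 63.9
finger_force: 30.0
```

```bash
python3 shift.py '[40,0,0,0.0005,0,40,0,0,0.001,0,40,0,0,0.001,0]'; python3 shift.py '[40,0,0,0.0005,0,40,0,0,0.001,0,40,0,0,0.001,0]'
```

```text
time: 18.3
tool_pos: [548.0, 176.3, 316.9]
tcp_rot: [3.141, 0.0, 2.502]
contact_force: [-0.6, 0.9, -0.6]
grip_width: 63.6
finger_force: 30.0
time: 18.68
tool_pos: [547.9, 176.3, 316.9]
tcp_rot: [3.141, 0.001, 2.502]
contact_force: [-3.5, -0.3, 6.8]
grip_width: 63.1
finger_force: 30.0
```

```bash
python3 shift.py '[40,0,0,-0.001,0,92,0,0,-0.001,0,92,0,0,-0.001,0,92,0,0,-0.001,0,92,0,0,-0.001,0]'; python3 shift.py '[92,0,0,-0.01,0,92,0,0,-0.04,0,92,0,0,-0.09,0,92,0,0,-0.13,0,92,0,0,-0.13,0]'
python3 - <<'E'
from h import *
w=bot.capture("wrist");t=bot.capture("top")
# saw rim in wrist view: dark/steel ring; compare expected rim extents with a fitted circle, numbers only
c=np.array([547.9,176.3,180]);print("exp mouth",proj(w,c),[np.round(proj(w,c+[32*np.cos(a),32*np.sin(a),0]),0).tolist() for a in np.arange(0,6.28,np.pi/4)])
g=cv2.GaussianBlur(cv2.cvtColor(w["color"],cv2.COLOR_RGB2GRAY),(5,5),1)
e=proj(w,c);print(proj(w,[547.9,176.3,190]))
k=cv2.HoughCircles(g,cv2.HOUGH_GRADIENT_ALT,1.5,20,param1=150,param2=0.6,minRadius=30,maxRadius=110);print(k)
for q in(0 if k is None else k[0]):
    print(q,onz(w,q[:2],180),q[2])
E
```

```text
time: 19.3
tool_pos: [548.1, 176.3, 316.7]
tcp_rot: [3.141, -0.0, 2.502]
contact_force: [0.1, -0.4, 0.0]
grip_width: 91.3
finger_force: 0.0
time: 19.92
tool_pos: [548.1, 176.4, 451.2]
tcp_rot: [3.135, 0.006, 2.502]
contact_force: [-0.4, -0.3, -0.7]
grip_width: 91.8
finger_force: 0.0
exp mouth [319.78681729 241.25754889] [[351.0, 281.0], [372.0, 249.0], [363.0, 210.0], [328.0, 189.0], [287.0, 199.0], [267.0, 234.0], [278.0, 271.0], [312.0, 290.0]]
[319.81076689 245.84057794]
[[[318.       222.        41.555584]]]
[318.       222.        41.555584] [537.74093563 182.54556553 180.        ] 41.555584
```

```bash
python3 - <<'E'
from h import *
w=bot.capture("wrist");c=np.array([547.9,176.3,133])
print(proj(w,c),[np.round(np.linalg.norm(proj(w,c+[29*np.cos(a),29*np.sin(a),0])-proj(w,c)),1) for a in(0,1.57)],onz(w,(318,222),133))
E
```

```text
[322.61042456 227.48799393] [np.float64(40.0), np.float64(41.8)] [542.83398235 176.06366174 133.        ]
```

```bash
python3 - <<'E'
from h import *
w=bot.capture("wrist");c=np.array([547.9,176.3,0])
g=cv2.GaussianBlur(cv2.cvtColor(w["color"],cv2.COLOR_RGB2GRAY),(5,5),1)
for p2 in(.6,.4,.25):
    k=cv2.HoughCircles(g,cv2.HOUGH_GRADIENT_ALT,1.5,5,param1=120,param2=p2,minRadius=30,maxRadius=70);print(p2,None if k is None else k[0].round(1).tolist())
for z,r in((180,32),(180,29),(133,29),(133,9),(128,32)):
    q=c+[0,0,z];print(z,r,proj(w,q).round(1),np.linalg.norm(proj(w,q+[r,0,0])-proj(w,q)).round(1))
print(bot.get_obs()["tcp_rot"],bot.get_obs()["time"])
E
```

```text
0.6 [[325.5, 228.0, 41.900001525878906], [520.5, 352.5, 62.400001525878906], [318.0, 246.0, 51.599998474121094], [504.0, 289.5, 44.29999923706055], [351.0, 361.5, 45.099998474121094], [150.0, 289.5, 39.70000076293945], [513.0, 247.5, 52.599998474121094], [348.0, 372.0, 42.29999923706055], [496.5, 367.5, 35.5], [57.0, 163.5, 44.20000076293945], [337.5, 249.0, 36.20000076293945], [141.0, 297.0, 38.400001525878906], [43.5, 255.0, 34.20000076293945]]
0.4 [[325.5, 228.0, 63.5], [516.0, 265.5, 64.4000015258789], [520.5, 352.5, 61.79999923706055], [318.0, 246.0, 52.099998474121094], [505.5, 234.0, 63.79999923706055], [519.0, 373.5, 43.5], [504.0, 289.5, 44.599998474121094], [313.5, 276.0, 60.400001525878906], [325.5, 228.0, 46.900001525878906], [553.5, 370.5, 37.79999923706055], [139.5, 259.5, 63.29999923706055], [351.0, 361.5, 44.70000076293945], [124.5, 274.5, 60.900001525878906], [366.0, 102.0, 63.099998474121094], [337.5, 348.0, 63.70000076293945], [534.0, 349.5, 51.20000076293945], [418.5, 348.0, 63.400001525878906], [337.5, 249.0, 36.79999923706055], [151.5, 352.5, 62.5], [150.0, 289.
[... 1730 characters left out ...]
000076293945], [226.5, 229.5, 39.29999923706055], [543.0, 298.5, 46.5], [100.5, 369.0, 48.79999923706055], [325.5, 228.0, 39.0], [240.0, 232.5, 39.900001525878906], [496.5, 367.5, 35.5], [253.5, 295.5, 36.900001525878906], [159.0, 361.5, 50.20000076293945], [141.0, 297.0, 38.79999923706055], [219.0, 177.0, 42.900001525878906], [211.5, 363.0, 48.20000076293945], [348.0, 372.0, 42.0], [433.5, 265.5, 37.400001525878906], [405.0, 297.0, 35.0], [607.5, 255.0, 35.099998474121094], [43.5, 255.0, 34.599998474121094]]
180 32 [323.5 246.7] 51.4
180 29 [323.5 246.7] 46.7
133 29 [323.3 228.4] 40.1
133 9 [323.3 228.4] 12.6
128 32 [323.3 226.8] 43.5
[-3.14007451e+00 -1.54390584e-03  2.50170024e+00] 20.125
```

At rest, the strongest circles agree with a fully seated saw. The floor is at (325.5,228), radius 41.9 px, against a predicted (323,228), radius 40. The rim is at (318,246), radius 51.6, against (323,247), radius 51.4. Contact also came at 128 mm, the flange height.

```bash
python3 -c "
from plant import bot
print(bot.close_job())"
```

```text
the job is handed in; nothing more can be done
None
```

The wide saw is on the arbor, teeth up and released, and the job is handed in with no verdict returned; contact came at the 128 mm flange height with no turning search needed, on the way I set the saw on the bench to square it in the gripper, and I viewed 11 pictures, one over the limit of 10.

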